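# Conductivity check with a two-pin tester

## Robot

A 7-joint arm with a two-finger parallel gripper is mounted at the origin on the work surface; the furniture and walls round the work are solid. World frame = base frame: x ahead of the robot, y to its left, z up, the work surface at z = 0. Lengths are in m, angles in rad, forces in N, time in s.
With the tool pointing down it reaches from about 0.35 to 0.9 m from the base axis. Payload 7.2 kg.
Tool frame: the origin (TCP) lies at the very end of the fingers, on their centre line; the grasp point (between the pads) lies 19 mm behind it; z points along the fingers, y is the line along which they close (so a half turn about z gives the same grasp; the last joint's range is limited). The gripper opens to 88 mm and grips with 3 to 60 N. Pads are 20 mm wide; open, the fingers measure 115 mm over their backs; the gripper's body (75 mm by 178 mm) begins 61 mm behind the grasp point.
Start: joints at [1.179, 0.411, -0.013, 1.596, 0.006, 1.134, -0.082], TCP at [0.199, -0.593, 0.223] pointing down, gripper open.
Joint ranges: [-2.95, 2.95], [-0.29, 1.99], [-1.47, 1.44], [0.14, 2.54], [-1.03, 4.17], [0.13, 1.85], [-2.86, 2.86]. Speed limits (rad/s): [2.39, 2.39, 3.01, 3.01, 3.14, 3.14, 3.14].

## Interface

Orientations are given as [roll, pitch, yaw] about the fixed x, y, z axes, in that order (R = Rz(yaw) Ry(pitch) Rx(roll)).
In Python, from station import ctrl gives the robot as it stands.
- The arm moves only by the shell command python3 -m creep 'ROWS' [FORCE]. ROWS is JSON, a list of rows, each a list of 5 numbers: the shift along the tool's x, y, z in cm, then the turn about the tool's z in degrees, then the closure, from 0 (fully open) to 1 (shut). A call has 1 to 5 rows; each row is the pose to reach, as a shift and turn from the pose commanded when the call began, along the tool's axes at that moment; what a row does not reach only later rows make up. A row lasts 1/10 s, in which the tool goes at most 50 mm and 8.59 degrees, less where a joint would pass 70% of its speed; a pose out of reach is approached as far as the arm can. A call with a gripper value outside its range is refused whole. The fingers move at their own pace and stop on an object; FORCE is the grip in N (left out, the last holds). Time passes only in rows, so rows that repeat a pose let the fingers close. It gives the time, the measured TCP pose, the force, the opening and the grip force at its end, in the units of the state.
- ctrl.state(): the state, without advancing time (a new reading comes with each control period).
- ctrl.grab_frame(name): name is "scene" or "side" or "wrist"; returns a dict with "img" (420x560x3 uint8, red, green, blue), "fx", "fy", "cx", "cy" (pixels), "position" and "orientation" of the camera in the world; the wrist camera has in their place "tool_from_camera" (4x4, takes a point from camera to tool coordinates, whose origin is the TCP and whose axes are the flange's). Camera axes: x right, y up, looking along -z (the intrinsics and any distortion apply to the point x, -y, -z); pixel columns grow to the right and rows downward; lengths in m; the calibration is good to about 2 mm. A picture is of the moment at which its call begins: read the wrist's pose just before it. There is no depth.
- ctrl.job_done(): hands the job in; it is judged then, once.
Trained networks look in the newest picture that a camera, given by its name, has taken for a name from the list of things; names that differ only in an ending like _2 or _b are one class to them, and where a whole thing is asked for, a point or a joint stands for the part that bears it (a point fixed in the world has none). Each returns a list of dicts, best first, with "confidence" (0 to 1); they miss things now and then, are a little off and sometimes report something else, mostly with a low value. They report only what shows in the picture. A call takes as long as a camera call. They do not tell look-alikes from the thing itself.
- ctrl.find_in(thing, camera): "position" ([column, row] in pixels, amid what is visible of it).
- ctrl.regions_of(thing, camera): "pixels" (420x560 bool, what is visible of it) and "position" ([column, row] in pixels, amid what is visible of it).
- ctrl.tip_of(thing, camera): "position" ([column, row] in pixels: a listed point, or the origin of a listed thing).
The state is a dict: "clock": time; "qpos": joint angles; "dq": joint speeds; "tau": joint torques, N m; "position": TCP position; "ee_rot": TCP orientation; "contact_force": force on the tool from outside, world axes, zero at the start; "ft_torque": the same for the moment, N m; "gripper_width": opening from 0.0 (shut) to 1.0 (fully open); "gripper_force": force on a finger pad.
Only numpy, scipy, OpenCV 4.12 (cv2) and the standard library are available. Lean on these libraries where they do the work, as an engineer would, in place of code of your own. Each camera call takes 0.05 s, during which the arm holds its last target. There are 200 camera calls.

## Task

Take the yellow two-pin conductivity tester from its dock and prove it on the copper strip: set both its spring pins on the strip's two printed marks, press gently until both pins have sprung in by 2 or 3 mm, and keep them there for about half a second. Then test the black graphite strip in the same way and put the tester back upright in its dock, seated on its flange. The class has yet to predict the wooden and the green plastic strip, so do not touch those two, and leave the other things on the bench where they are.

Things in the scene. Friction and masses are not known exactly. Their poses are not given: they have to be found in the camera images.
- tester: Yellow hand-held tester, 0.14 kg, loose, upright in the dock. Origin: middle of the underside of its black flange (64 x 46 x 6 mm, x by y by z); z up, x along the line of its two pins; the same either way round. Yellow body 44 (x) x 30 (y) mm, from z +5 to +91 mm, red lamp on top up to +98 mm. Black nose below the flange: 40 x 22 mm down to -10 mm, 34 x 16 mm down to -19 mm, then the pins
- tester_grip (a point): Point on the tester's axis, 58 mm above its origin: a good place to grip the yellow body across its 30 mm (along y); axes as the tester's
- tester_tips (a point): Point midway between the tips of the tester's two brass spring pins when not pressed, 34 mm below the tester's origin; axes as the tester's. The pins are 5 mm thick and stand at x = -12 and +12 mm, y = 0
- pin_a (a joint): How far the spring pin at x = -12 mm is pressed into the tester: 0 = fully out, 0.006 m = all the way in. Spring force about 1 N at the start, 3 N all the way in
- pin_b (a joint): The same for the pin at x = +12 mm
- dock: Dark grey dock fixed to the bench, base 110 (x) x 90 (y) x 8 mm, origin at the centre of its underside. In its middle a well open to the top, 48 (x) x 30 (y) mm inside, walls 12 mm thick, rim 46 mm above the bench, floor at 8 mm. The tester's nose and pins hang in the well, its flange lies on the rim, tester x along dock x (either way round)
- dock_seat (a point): Centre of the dock's well at the height of the rim (46 mm above the bench): where the tester's origin is when docked
- board: Blue-grey sample board fixed to the bench, 144 (x) x 200 (y) mm, its top 18 mm above the bench; origin at the centre of its underside. Four sample strips lie on it side by side along its y, 44 mm from centre to centre, each running along the board's x; which strip lies in which place varies
- strip_copper: Copper (reddish metal) sample strip, 112 (x) x 28 (y) x 5 mm, fixed on the board, top face 23 mm above the bench; origin at the centre of its underside, x along the strip. Two black printed ring marks of 10 mm diameter at x = -12 and +12 mm, y = 0; flush steel screws near its ends
- mark_copper (a point): Point on the top face of the copper strip midway between its two marks; x along the strip
- strip_graphite: Black graphite sample strip of the same size and layout as the copper strip, its marks white
- mark_graphite (a point): Point on the top face of the graphite strip midway between its two marks; x along the strip
- strip_wood: Pale wooden sample strip of the same size and layout; not to be touched
- strip_plastic: Green plastic sample strip of the same size and layout; not to be touched
- beaker: Small glass beaker, 55 x 61 x 68 mm, loose; leave it. Origin at the centre of its underside
- pencil_case: Camouflage pencil case, 85 x 224 x 71 mm, loose; leave it. Origin at the centre of its underside
- scissors: Dissecting scissors with blue bows, 52 x 150 x 8 mm, loose; leave them. Origin at the centre of the underside
- spoon: White plastic teaspoon, 25 x 105 x 6 mm, loose; leave it. Origin at the centre of its underside
There are look-alikes about, which are no part of the job. What is shaped like the tester but turquoise is not meant.

How it is judged:
By the outcome, as a careful person would: the job done as asked, in the order asked, and still so for the second after the job is handed in, with the robot touching nothing.
It also fails if it takes over 56 s, if anything falls off the work surface, if the arm or the gripper's body presses on something with over 40 N, if the wrist force passes 120 N, or if a joint passes its speed limit or range.

## Working session

There is one attempt and no reset: what is moved stays moved. The work goes in short steps, Python scripts to look and compute and a shell command to move; the robot and the scene stay as the last step left them, time stands still between calls to the robot, and variables do not carry over. Pictures are saved under pics/ and viewed, at most 10 in all, crops included, and the job is handed in when it is done.

```bash
ls; mkdir -p pics; cat > h.py <<'E'
import numpy as np, cv2
from scipy.spatial.transform import Rotation as R
from station import ctrl
def cam(name):
    s=ctrl.state(); f=ctrl.grab_frame(name)
    if 'tool_from_camera' in f:
        T=np.eye(4); T[:3,:3]=R.from_euler('xyz',s['ee_rot']).as_matrix(); T[:3,3]=s['position']
        C=T@np.array(f['tool_from_camera']); f['P'],f['Rm']=C[:3,3],C[:3,:3]
    else:
        f['P']=np.array(f['position']); o=np.array(f['orientation'])
        f['Rm']=o if o.shape==(3,3) else R.from_euler('xyz',o).as_matrix()
    return f
def ray(f,px,z):
    d=f['Rm']@np.array([(px[0]-f['cx'])/f['fx'],-(px[1]-f['cy'])/f['fy'],-1])
    return f['P']+d*(z-f['P'][2])/d[2]
def proj(f,p):
    c=f['Rm'].T@(np.array(p)-f['P']); return np.array([f['cx']+f['fx']*c[0]/-c[2],f['cy']-f['fy']*c[1]/-c[2]])
def save(f,n,crop=None,k=1):
    im=f['img'][...,::-1]
    if crop: im=im[crop[1]:crop[3],crop[0]:crop[2]]
    cv2.imwrite('pics/'+n,cv2.resize(im,None,fx=k,fy=k,interpolation=cv2.INTER_CUBIC))
E
python3 - <<'E'
from h import *
np.set_printoptions(precision=4,suppress=True)
ims=[]
print(ctrl.state())
for n in ['scene','side','wrist']:
    f=cam(n); print(n,{k:v for k,v in f.items() if k not in('img',)})
    save(f,n+'0.png')
    for t,z in [('tester',.09),('dock',.0),('board',0),('dock_seat',.046),('tester_grip',.104),('mark_copper',.023),('mark_graphite',.023),('strip_wood',.018),('strip_plastic',.018),('strip_copper',.018),('strip_graphite',.018)]:
        for d in ctrl.tip_of(t,n)[:3]: print(t,np.round(d['position'],1),round(d['confidence'],2),ray(f,d['position'],z))
    ims.append(f['img'][...,::-1])
a=np.hstack(ims[:2]); cv2.imwrite('pics/both.png',np.vstack(ims[:2])[:, :] if 0 else cv2.resize(a,(800,300)))
E
```

```text
pics
{'clock': 0.0, 'qpos': array([ 1.1788,  0.4119, -0.0128,  1.597 ,  0.0056,  1.1343, -0.0822]), 'dq': array([-0.0012, -0.0007, -0.0012, -0.0005, -0.0013,  0.0006,  0.0003]), 'tau': array([ -0.    , -58.794 ,   0.642 , -29.1068,  -0.0537,   0.0183,
         0.0001]), 'position': array([ 0.1987, -0.592 ,  0.2218]), 'ee_rot': array([-3.14  ,  0.0001,  0.3239]), 'contact_force': array([-0.748 , -0.4639,  0.3301]), 'ft_torque': array([0.0156, 0.0031, 0.0216]), 'gripper_force': 0.0, 'gripper_width': 1.001615784630071}
scene {'fx': 530.6451599134381, 'fy': 530.6451599134381, 'cx': 281.740989486717, 'cy': 212.73838269040294, 'position': array([-0.0076,  0.7694,  1.3266]), 'orientation': array([ 0.6821,  0.0109, -2.5617]), 'P': array([-0.0076,  0.7694,  1.3266]), 'Rm': array([[-0.8364,  0.4196, -0.3525],
       [-0.5479, -0.6531,  0.5227],
       [-0.0109,  0.6304,  0.7762]])}
tester [223.3 355.4] 0.75 [0.4269 0.3938 0.09  ]
tester [248.7 280.5] 0.68 [0.4996 0.184  0.09  ]
dock [243.2 291.8] 0.68 [0.5277 0.1809 0.    ]
dock [253.6 187.8] 0.2 [ 0.7333 -0.1631  0.    ]
board [305.  228.4] 0
[... 1535 characters left out ...]
strip_wood [271.1 252.2] 0.7 [ 0.5104 -0.1609  0.018 ]
strip_plastic [271.2 247.8] 0.55 [ 0.5084 -0.1361  0.018 ]
strip_copper [266.9 240.7] 0.55 [ 0.4897 -0.096   0.018 ]
strip_graphite [274.1 231.9] 0.44 [ 0.5093 -0.0405  0.018 ]
wrist {'fx': 356.52624735833325, 'fy': 356.52624735833325, 'cx': 281.34418589809854, 'cy': 215.3849340965363, 'tool_from_camera': array([[-0.0001,  0.9615,  0.2749,  0.0763],
       [ 1.    ,  0.0004, -0.0011,  0.0019],
       [-0.0012,  0.2749, -0.9615, -0.1615],
       [ 0.    ,  0.    ,  0.    ,  1.    ]]), 'P': array([ 0.2718, -0.5701,  0.3841]), 'Rm': array([[ 0.3182,  0.9116,  0.2602],
       [-0.948 ,  0.3056,  0.0886],
       [ 0.0013, -0.2748,  0.9615]])}
```

```bash
python3 - <<'E'
import cv2
im=cv2.imread('pics/scene0.png'); cv2.imwrite('pics/sc_crop.png',cv2.resize(im[150:400,150:450],None,fx=2.4,fy=2.4,interpolation=cv2.INTER_CUBIC))
E
```

```text
(no output)
```

View pics/sc_crop.png

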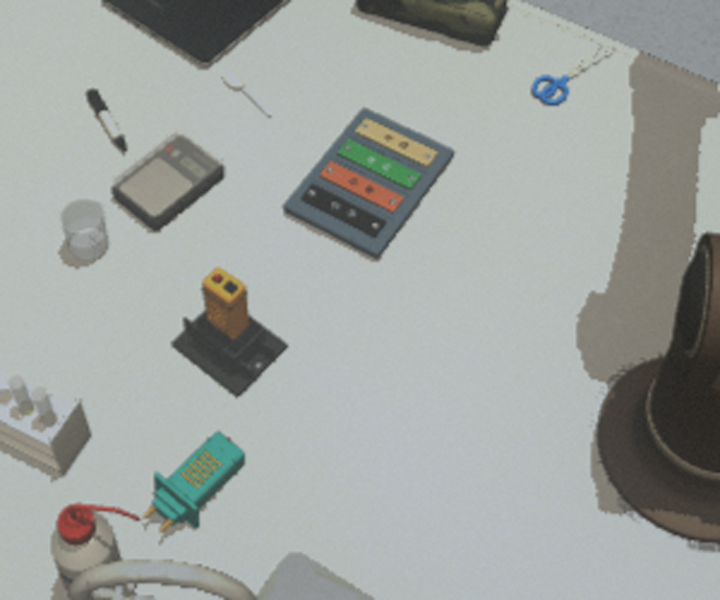

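View pics/side0.png

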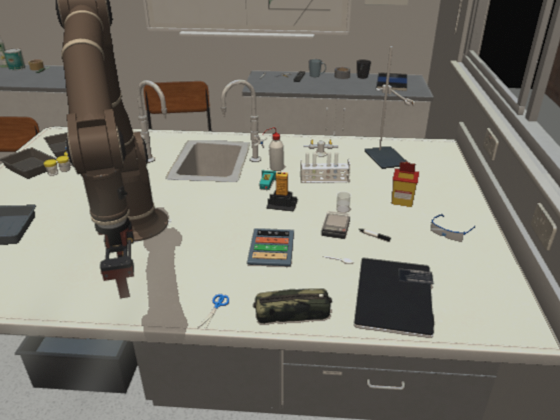

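Scene: yellow tester stands in the dock at about (244,275) full-frame. The turquoise look-alike lies at about (232,354), which is the "tester" network's first hit, so I reject it. Other dark boxes (scale at (220,225)) are not the dock. On the board, going away from the dock, the strips are graphite (293,237), copper (300,228), green plastic and wood. Side view agrees. Next I go above for a wrist look.

```bash
python3 -m creep '[[2,-2,-3,0,0],[5,-5,-6,0,0],[8,-8,-9,0,0],[11.5,-11.5,-11,0,0],[15,-15,-13,0,0]]'; python3 -m creep '[[3.5,-3.5,0,0,0],[7,-7,0,0,0],[10.5,-10.5,0,0,0],[14,-14,0,0,0],[17.5,-17.5,0,0,0]]'; python3 -m creep '[[3.5,-3.5,0,0,0],[7,-7,0,0,0],[10.5,-10.5,0,0,0],[14,-14,0,0,0],[17,-17,0,0,0]]';python3 -m creep '[[0,0,0,0,0],[0,0,0,0,0]]'
python3 - <<'E'
from h import *
np.set_printoptions(precision=4,suppress=True)
f=cam('wrist'); save(f,'w1.png')
s=ctrl.state(); print(s['position'],s['ee_rot'])
for t,z in [('tester_grip',.104),('tester',.046),('dock',0),('dock_seat',.046),('board',0),('mark_copper',.023),('mark_graphite',.023),('strip_copper',.018),('strip_graphite',.018),('strip_wood',.018),('strip_plastic',.018)]:
    for d in ctrl.tip_of(t,'wrist')[:3]: print(t,np.round(d['position'],1),round(d['confidence'],2),ray(f,d['position'],z))
for t,z in [('strip_copper',.023),('strip_graphite',.023),('strip_wood',.023),('strip_plastic',.023),('board',.018),('dock',.046),('tester',.137)]:
    for d in ctrl.regions_of(t,'wrist')[:2]:
        c=max(cv2.findContours(d['pixels'].astype('uint8'),0,1)[0],key=cv2.contourArea)
        b=cv2.boxPoints(cv2.minAreaRect(c)); print('R',t,round(d['confidence'],2),[np.round(ray(f,p,z)[:2],4).tolist() for p in b],np.round(d['position'],0))
E
```

```text
clock: 2.3
position: [0.2895, -0.4099, 0.35]
ee_rot: [3.14, -0.0, 0.323]
contact_force: [0.1, 0.2, -0.4]
gripper_width: 1.004
gripper_force: 0.0
clock: 2.8
position: [0.3996, -0.1879, 0.3491]
ee_rot: [3.14, -0.001, 0.324]
contact_force: [1.6, -1.1, -0.4]
gripper_width: 1.0
gripper_force: 0.0
clock: 3.3
position: [0.5069, 0.028, 0.349]
ee_rot: [3.142, -0.001, 0.325]
contact_force: [0.2, -0.1, 1.3]
gripper_width: 0.997
gripper_force: 0.0
clock: 3.5
position: [0.5062, 0.0262, 0.3484]
ee_rot: [-3.141, 0.001, 0.326]
contact_force: [0.0, -0.2, -0.2]
gripper_width: 0.999
gripper_force: 0.0
[0.5061 0.0249 0.3484] [3.1413 0.0007 0.3238]
tester_grip [ 60.  145.9] 0.97 [0.4665 0.2721 0.104 ]
tester_grip [153.6 128.8] 0.92 [0.5184 0.177  0.104 ]
tester [ 14.7 129.7] 0.92 [0.4523 0.3615 0.046 ]
tester [170.1 127.8] 0.74 [0.5175 0.1759 0.046 ]
dock [391.1 206.8] 0.66 [ 0.5054 -0.1479  0.    ]
dock [177.1 124. ] 0.63 [0.5195 0.1805 0.    ]
dock_seat [469.4  50. ] 0.65 [ 0.7201 -0.1412  0.046 ]
board [372.4 193.9] 0.81 [ 0.5146 -0.1141  0.    ]
mark_copper [361.5 198.2] 0.56 [ 0.5069 -0.0947  0.023 
[... 686 characters left out ...]
stic 0.95 [[0.4526, -0.1222], [0.5651, -0.1239], [0.5628, -0.1529], [0.4494, -0.153]] [391. 208.]
R strip_plastic 0.59 [[0.4516, -0.0368], [0.5625, -0.0355], [0.5622, -0.0646], [0.4505, -0.0677]] [336. 188.]
R board 0.73 [[0.4356, -0.0177], [0.5778, -0.0147], [0.5798, -0.2136], [0.4323, -0.2328]] [374. 195.]
R dock 0.87 [[0.4723, 0.2209], [0.5793, 0.2031], [0.575, 0.1208], [0.4655, 0.1339]] [193. 119.]
R dock 0.29 [[0.4589, -0.114], [0.5651, -0.1142], [0.5632, -0.1424], [0.4562, -0.1439]] [391. 206.]
R tester 0.84 [[0.449, 0.3219], [0.504, 0.3147], [0.5101, 0.2222], [0.4544, 0.226]] [ 40. 141.]
R tester 0.76 [[0.4977, 0.1936], [0.5573, 0.1873], [0.5579, 0.1324], [0.4975, 0.1365]] [161. 125.]
```

View pics/w1.png

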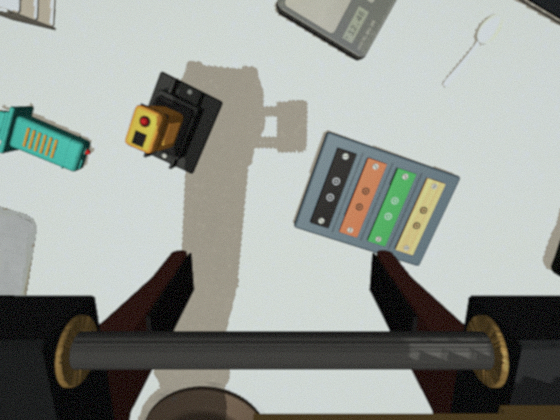

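The wrist picture shows the yellow tester at (155,128) in its dock, the turquoise one lying at (40,140), and the strips as graphite (333,188), copper (362,197), green (391,208), wood (418,215). Next, a close look over the dock with the tool turned to match it.

```bash
python3 -m creep '[[0.7,-3,1,6,0],[1.4,-6,3,12,0],[2.2,-10,5,19,0],[3.3,-15,8,25,0],[3.3,-15,9.8,25,0]]'; python3 -m creep '[[0,0,0,0,0],[0,0,0,0,0]]'
cat > look.py <<'E'
import sys
from h import *
np.set_printoptions(precision=4,suppress=True)
f=cam('wrist'); save(f,sys.argv[1])
s=ctrl.state(); print(s['position'],s['ee_rot'],s['qpos'])
for t,z in [('tester_grip',.104),('tester',.046),('dock',0)]:
    for d in ctrl.tip_of(t,'wrist')[:2]: print(t,np.round(d['position'],1),round(d['confidence'],2),ray(f,d['position'],z))
for t,z in [('dock',.0),('tester',.137)]:
    for d in ctrl.regions_of(t,'wrist')[:2]:
        c=max(cv2.findContours(d['pixels'].astype('uint8'),0,1)[0],key=cv2.contourArea)
        b=cv2.boxPoints(cv2.minAreaRect(c)); print('R',t,round(d['confidence'],2),np.round(b).tolist(),[np.round(ray(f,p,z)[:2],4).tolist() for p in b],np.round(d['position'],0))
E
python3 look.py w2.png; python3 - <<'E'
import cv2
im=cv2.imread('pics/w2.png'); cv2.imwrite('pics/w2c.png',cv2.resize(im[0:300,130:430],None,fx=2,fy=2))
E
```

```text
clock: 4.95
position: [0.4882, 0.1837, 0.2501]
ee_rot: [-3.139, 0.0, -0.111]
contact_force: [0.6, -0.5, 0.4]
gripper_width: 1.0
gripper_force: 0.0
clock: 5.15
position: [0.49, 0.1775, 0.2509]
ee_rot: [3.141, 0.001, -0.112]
contact_force: [0.4, -0.8, 0.0]
gripper_width: 1.0
gripper_force: 0.0
[0.4906 0.1772 0.2516] [ 3.1415 -0.0009 -0.1135] [ 0.074   0.2699 -0.621   1.7754  0.1715  1.1497 -2.2845]
tester_grip [272.5 174. ] 0.88 [0.5169 0.1805 0.104 ]
tester_grip [161.6 238.9] 0.58 [0.469  0.2885 0.104 ]
tester [276.6 161.4] 0.85 [0.5201 0.1771 0.046 ]
tester [113.  239.6] 0.73 [0.4558 0.3638 0.046 ]
R dock 0.65 [[234.0, 106.0], [316.0, 106.0], [316.0, 209.0], [234.0, 209.0]] [[0.5802, 0.218], [0.57, 0.1279], [0.4525, 0.138], [0.4636, 0.2355]] [273. 133.]
R dock 0.34 [[252.0, 130.0], [298.0, 130.0], [298.0, 203.0], [252.0, 203.0]] [[0.5523, 0.2017], [0.5465, 0.1503], [0.4623, 0.1587], [0.4685, 0.2131]] [277. 167.]
R tester 0.86 [[252.0, 131.0], [298.0, 131.0], [298.0, 203.0], [252.0, 203.0]] [[0.5563, 0.1906], [0.5524, 0.1562], [0.4969, 0.1617], [0.501, 0.1981]] [274. 164.]
```

View pics/w2c.png

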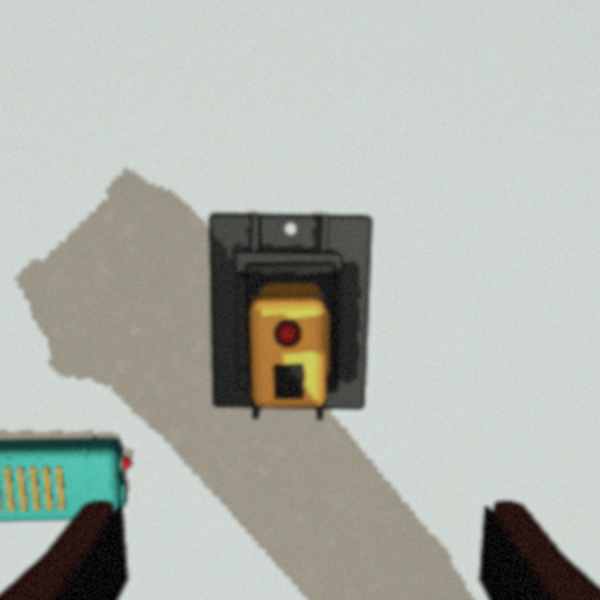

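```bash
python3 - <<'E'
from h import *
np.set_printoptions(precision=4,suppress=True)
f=cam('wrist')
print('top',ray(f,(275,176.5),.136))
c=[ray(f,(130+a/2,b/2),.008) for a,b in [(210,214),(372,216),(364,408),(214,406)]]
c=np.array(c); print(c, c.mean(0)); 
for i in range(4): d=c[(i+1)%4]-c[i]; print(np.hypot(*d[:2]),np.degrees(np.arctan2(d[1],d[0])))
for p in [(.517,.178)]:
  for z in (.046,.137): print(proj(f,[*p,z]))
s=ctrl.grab_frame('scene')
E
```

```text
top [0.5205 0.1773 0.136 ]
[[0.5798 0.216  0.008 ]
 [0.5688 0.1286 0.008 ]
 [0.462  0.1427 0.008 ]
 [0.4733 0.2297 0.008 ]] [0.521  0.1793 0.008 ]
0.08810720627732732 -97.21723824137004
0.10763818198976585 172.4843508252559
0.08774969494685605 82.64911834583879
0.10743223609713257 -7.325424621881385
[276.1241 165.2493]
[274.673  181.2099]
```

The crop shows the yellow tester (lamp red) centred at (275,176) in its dock, aligned with the tool. The dock measures 108x88 mm (110x90 expected), yaw -7.3°, centre (0.521,0.179), and the tester top agrees. Now descend.

```bash
python3 -m creep '[[1.5,-0.2,2,1,0],[3,-0.4,5,1,0],[3,-0.4,8,1,0],[3,-0.4,11,1,0],[3,-0.4,13,1,0]]' 25; python3 -m creep '[[0,0,1.5,0,0],[0,0,3,0,0],[0,0,3.6,0,0],[0,0,3.6,0,0],[0,0,3.6,0,0]]'; python3 -m creep '[[0,0,0,0,0.4],[0,0,0,0,0.7],[0,0,0,0,1],[0,0,0,0,1],[0,0,0,0,1]]'; python3 -m creep '[[0,0,0,0,1],[0,0,0,0,1],[0,0,0,0,1],[0,0,0,0,1],[0,0,0,0,1]]'
```

```text
clock: 6.05
position: [0.5195, 0.1781, 0.1187]
ee_rot: [3.141, 0.002, -0.13]
contact_force: [-0.1, 0.0, 0.3]
gripper_width: 1.003
gripper_force: 0.0
clock: 6.55
position: [0.5205, 0.179, 0.0853]
ee_rot: [-3.141, -0.001, -0.13]
contact_force: [0.2, -0.3, 0.1]
gripper_width: 0.999
gripper_force: 0.0
clock: 7.05
position: [0.5201, 0.1788, 0.0848]
ee_rot: [-3.142, -0.0, -0.13]
contact_force: [0.2, 0.2, -0.6]
gripper_width: 0.585
gripper_force: 0.0
clock: 7.55
position: [0.5201, 0.1789, 0.0846]
ee_rot: [-3.141, -0.0, -0.13]
contact_force: [-0.6, 0.7, -0.3]
gripper_width: 0.344
gripper_force: 24.9
```

```bash
python3 -m creep '[[0,0,-1,0,1],[0,0,-3,0,1],[0,0,-6,0,1],[0,0,-9,0,1],[0,0,-12,0,1]]'; python3 -m creep '[[-0.2,3,0,-1,1],[-0.5,7,0,-2,1],[-1,11,0,-4,1],[-1.2,15,0,-6,1],[-1.5,19,0,-7.5,1]]'; python3 -m creep '[[-0.2,3,0,0,1],[-0.4,5.5,0,0,1],[-0.5,7,0,0,1],[-0.5,7,0,0,1],[-0.5,7,0,0,1]]'
cat > look2.py <<'E'
import sys
from h import *
np.set_printoptions(precision=4,suppress=True)
f=cam('wrist'); save(f,sys.argv[1])
s=ctrl.state(); print(s['position'],s['ee_rot'],s['gripper_width'],s['clock'])
for t,z in [('mark_copper',.023),('mark_graphite',.023),('tester_tips',s['position'][2]-.073),('tester',s['position'][2]-.039)]:
    for d in ctrl.tip_of(t,'wrist')[:2]: print(t,np.round(d['position'],1),round(d['confidence'],2),ray(f,d['position'],z))
for t,z in [('strip_copper',.023),('strip_graphite',.023),('board',.018)]:
    for d in ctrl.regions_of(t,'wrist')[:1]:
        c=max(cv2.findContours(d['pixels'].astype('uint8'),0,1)[0],key=cv2.contourArea)
        b=cv2.boxPoints(cv2.minAreaRect(c)); print('R',t,round(d['confidence'],2),np.round(b).tolist(),[np.round(ray(f,p,z)[:2],4).tolist() for p in b])
E
python3 look2.py w3.png
```

```text
clock: 8.05
position: [0.5197, 0.1787, 0.2064]
ee_rot: [3.141, 0.0, -0.13]
contact_force: [0.4, 0.3, -1.0]
gripper_width: 0.341
gripper_force: 24.9
clock: 8.55
position: [0.4799, -0.0092, 0.2053]
ee_rot: [3.141, -0.0, 0.003]
contact_force: [0.4, -0.8, -1.4]
gripper_width: 0.345
gripper_force: 24.9
clock: 9.05
position: [0.4756, -0.0771, 0.205]
ee_rot: [-3.141, -0.0, 0.001]
contact_force: [0.2, -0.4, -0.8]
gripper_width: 0.342
gripper_force: 24.9
[ 0.4757 -0.0765  0.205 ] [-3.1412 -0.0003  0.002 ] 0.34440098854804246 9.1
mark_graphite [256.2 162.9] 0.9 [ 0.5069 -0.0548  0.023 ]
tester [283.1 249. ] 0.83 [ 0.4742 -0.0799  0.166 ]
R strip_copper 0.58 [[284.0, 102.0], [313.0, 102.0], [313.0, 197.0], [284.0, 197.0]] [[0.5628, -0.0814], [0.5628, -0.108], [0.4733, -0.1103], [0.4733, -0.0816]]
R strip_graphite 0.8 [[236.0, 103.0], [266.0, 102.0], [268.0, 200.0], [238.0, 200.0]] [[0.5618, -0.0371], [0.5623, -0.0648], [0.4708, -0.0655], [0.4702, -0.0357]]
R board 0.81 [[215.0, 84.0], [428.0, 83.0], [429.0, 230.0], [216.0, 231.0]] [[0.5786, -0.0179], [0.5798, -0.2138], [0.4375, -0.2308], [0.4362, -0.0115]]
```

View pics/w3.png

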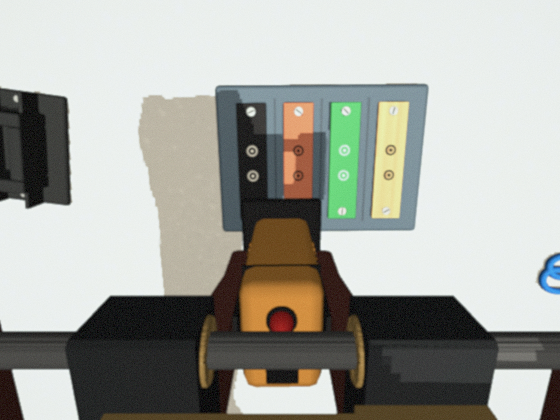

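```bash
python3 - <<'E'
from h import *
np.set_printoptions(precision=4,suppress=True)
f=cam('wrist'); s=ctrl.state(); z=s['position'][2]; print(s['position'],s['ee_rot'])
g=cv2.cvtColor(f['img'],cv2.COLOR_RGB2GRAY).astype(np.float32)
for n,x,y in [('gA',252,150),('gB',252,175),('cA',298,150),('cB',298,175),('pA',345,150),('pB',345,175),('wA',391,150),('wB',391,175)]:
    p=g[y-9:y+10,x-9:x+10]; best=None
    # ring centre: best template match (8-bit ring of 10mm)
    r=5*356.5/345/1e-3*1e-3
    best=max(((abs(np.corrcoef(p.ravel(),(np.exp(-((np.hypot(*np.meshgrid(np.arange(-9,10)-dx,np.arange(-9,10)-dy))-rr)/1.2)**2)).ravel())[0,1]),dx,dy,rr) for dx in np.arange(-4,4.1,.25) for dy in np.arange(-4,4.1,.25) for rr in (3.5,4.2,5)))
    print(n,np.round(best,2),ray(f,(x+best[1],y+best[2]),.023))
for t in [(281,198.5)]: print('flange front edge rel tcp',ray(f,t,z-.0388)-s['position'],ray(f,t,z-.033)-s['position'])
for t in [(243,205),(321,205)]: print('side',ray(f,t,z-.033)-s['position'])
m=g[185:215,240:330]; 
print(np.round(g[190:206,262]),np.round(g[190:206,300]),np.round(g[206,236:250]),np.round(g[206,314:330]))
im=f['img'][...,::-1][90:250,200:360]; cv2.imwrite('pics/w3c.png',cv2.resize(im,None,fx=3.7,fy=3.7,interpolation=cv2.INTER_CUBIC))
E
```

```text
[ 0.4756 -0.0773  0.2046] [-3.1416  0.0001  0.0015]
gA [ 0.83 -0.25  0.5   4.2 ] [ 0.5187 -0.0509  0.023 ]
gB [0.83 0.5  0.75 4.2 ] [ 0.4945 -0.0511  0.023 ]
cA [0.59 0.25 0.25 4.2 ] [ 0.519  -0.0951  0.023 ]
cB [0.48 0.5  0.5  4.2 ] [ 0.4948 -0.0957  0.023 ]
pA [ 0.86 -0.75  0.    4.2 ] [ 0.5193 -0.1389  0.023 ]
pB [ 0.87 -1.75  0.    4.2 ] [ 0.4954 -0.1391  0.023 ]
wA [ 0.86 -0.5   0.    4.2 ] [ 0.5194 -0.1829  0.023 ]
wB [ 0.86 -2.25 -0.25  4.2 ] [ 0.4957 -0.1832  0.023 ]
flange front edge rel tcp [ 0.0298 -0.0013 -0.0388] [ 0.0312 -0.0013 -0.033 ]
side [ 0.0274  0.0201 -0.033 ]
side [ 0.0275 -0.0238 -0.033 ]
[26. 24. 28. 25. 27. 29. 27. 19. 17. 22. 18. 19. 29. 25. 30. 30.] [108. 110. 113. 114. 108. 109. 111.  95.  60.  17.  24.  18.  31.  33.
  34.  20.] [85. 85. 84. 74. 49. 15. 17. 25. 27. 30. 21. 25. 25. 36.] [ 28.  26.  17.  12.  18.  22.  52.  95. 134. 146. 146. 142. 138. 132.
 133. 160.]
```

View pics/w3c.png

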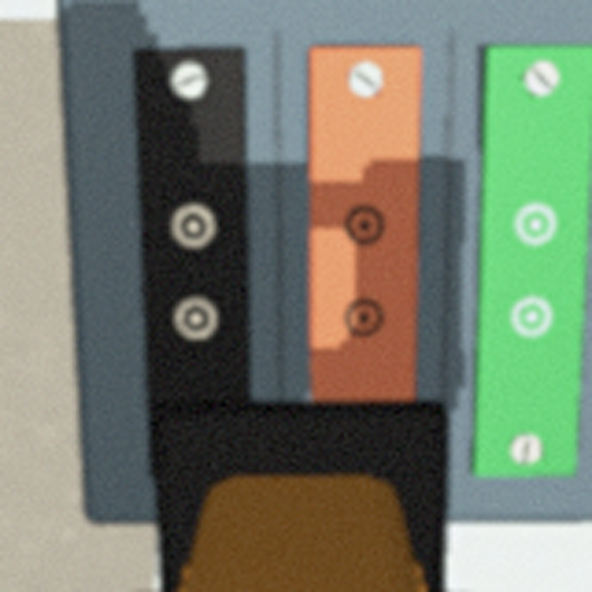

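Crop: copper rings at roughly (298,150),(298,176), graphite rings at (252,150),(252,176). Spacing is 24.2 mm and strip pitch 44 mm, both as they should be. Copper mid is (0.507,-0.095) and graphite mid (0.5066,-0.051). I descend to just above the copper and measure tester against strip again.

```bash
python3 -m creep '[[1.2,0.6,1,-0.5,1],[2.4,1.2,3,-0.5,1],[3.2,1.7,5,-0.5,1],[3.2,1.7,7.5,-0.5,1],[3.2,1.7,9,-0.5,1]]'; python3 -m creep '[[0,0,0,0,1],[0,0,0,0,1]]'
python3 - <<'E'
from h import *
np.set_printoptions(precision=4,suppress=True)
f=cam('wrist'); s=ctrl.state(); P=s['position']; print(P,s['ee_rot'])
print('flange corners expected px (tcp-centred tester):',[proj(f,P+[a,b,-.0388]) for a,b in [(.032,.023),(.032,-.023)]])
for n,y in [('c',-.0954),('g',-.0514)]: print(n,'screwless strip end px',proj(f,[.5069+.056,y+.014,.023]),proj(f,[.5069+.056,y-.014,.023]))
im=f['img'][...,::-1][60:260,160:400]; cv2.imwrite('pics/w4c.png',cv2.resize(im,None,fx=3,fy=3,interpolation=cv2.INTER_CUBIC))
E
```

```text
clock: 10.0
position: [0.5071, -0.0946, 0.1128]
ee_rot: [-3.141, 0.002, 0.009]
contact_force: [-0.7, 0.6, -1.5]
gripper_width: 0.342
gripper_force: 24.9
clock: 10.2
position: [0.5078, -0.0945, 0.1149]
ee_rot: [-3.141, 0.0, 0.01]
contact_force: [0.6, -0.4, -1.5]
gripper_width: 0.346
gripper_force: 24.9
[ 0.5082 -0.0945  0.1154] [ 3.1415 -0.001   0.0098]
flange corners expected px (tcp-centred tester): [array([238.8187, 193.8386]), array([319.1119, 194.5822])]
c screwless strip end px [260.8408 145.6817] [300.836  146.0743]
g screwless strip end px [197.9165 145.0639] [237.9698 145.4571]
```

View pics/w4c.png

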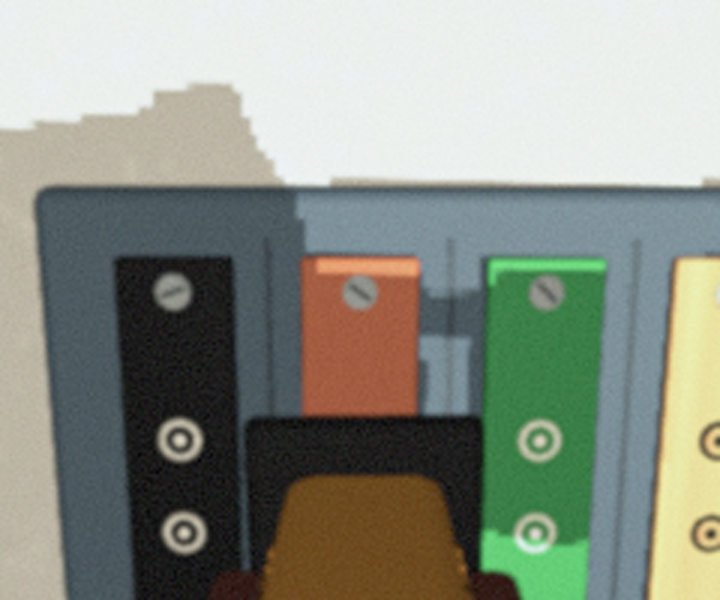

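```bash
python3 - <<'E'
from h import *
np.set_printoptions(precision=4,suppress=True)
f=cam('wrist'); s=ctrl.state(); P=s['position']; print(P,s['ee_rot'])
q=lambda a,b:(160+a/3,60+b/3)
for n,p in dict(gA=(180,441),gB=(184,533),pA=(539,441),pB=(535,533),cs=(360,292),gs=(173,292)).items(): print(n,ray(f,q(*p),.023))
for n,p in dict(fl=(246,417),fr=(484,417)).items(): print(n,ray(f,q(*p),P[2]-.0388)-P,ray(f,q(*p),P[2]-.033)-P)
for n,p in dict(yl=(296,475),yr=(432,475)).items(): print('y',n,ray(f,q(*p),P[2]-.033)-P)
f=cam('scene')
for d in ctrl.tip_of('tester_tips','scene')[:2]: print(d['position'],ray(f,d['position'],P[2]-.073))
for d in ctrl.tip_of('mark_graphite','scene')[:2]: print(d['position'],ray(f,d['position'],.023))
E
```

```text
[ 0.5084 -0.0946  0.1157] [ 3.1413 -0.0016  0.0097]
gA [ 0.5187 -0.0511  0.023 ]
gB [ 0.4948 -0.0513  0.023 ]
pA [ 0.5195 -0.1392  0.023 ]
pB [ 0.4956 -0.1395  0.023 ]
cs [ 0.5554 -0.0949  0.023 ]
gs [ 0.555  -0.0508  0.023 ]
fl [ 0.0292  0.0213 -0.0388] [ 0.0306  0.0207 -0.033 ]
fr [ 0.0296 -0.0244 -0.0388] [ 0.031  -0.0237 -0.033 ]
y yl [ 0.0194  0.0114 -0.033 ]
y yr [ 0.0196 -0.0143 -0.033 ]
[210.5, 370.3] [0.4466 0.4287 0.0427]
[299.8, 223.0] [ 0.5068 -0.0913  0.0427]
[329.0, 159.1] [ 0.578  -0.3956  0.023 ]
[293.6, 239.1] [ 0.4976 -0.0417  0.023 ]
```

```bash
python3 -m creep '[[0.15,-0.08,0,0,1],[0.15,-0.08,0.6,0,1],[0.15,-0.08,1.2,0,1],[0.15,-0.08,1.7,0,1],[0.15,-0.08,1.7,0,1]]'; python3 -m creep '[[0,0,0,0,1],[0,0,0,0,1],[0,0,0,0,1]]'; python3 -c "
from station import ctrl
s=ctrl.state(); print(s['position'],s['ee_rot'],s['contact_force'],s['ft_torque'])"
```

```text
clock: 10.95
position: [0.5084, -0.0938, 0.0966]
ee_rot: [-3.141, 0.002, 0.01]
contact_force: [-0.5, 0.7, -0.8]
gripper_width: 0.339
gripper_force: 24.9
clock: 11.25
position: [0.5093, -0.0939, 0.0978]
ee_rot: [3.141, -0.0, 0.01]
contact_force: [-0.2, 0.2, -0.8]
gripper_width: 0.34
gripper_force: 24.9
[ 0.50927996 -0.09387826  0.09782351] [ 3.14148190e+00 -3.25172906e-04  9.63693655e-03] [-0.20992124  0.16696536 -0.80623109] [0.0054882  0.01558917 0.02148428]
```

```bash
python3 -m creep '[[0,0,0.08,0,1],[0,0,0.16,0,1],[0,0,0.22,0,1],[0,0,0.28,0,1],[0,0,0.28,0,1]]'; python3 -m creep '[[0,0,0.05,0,1],[0,0,0.1,0,1],[0,0,0.14,0,1],[0,0,0.17,0,1],[0,0,0.18,0,1]]'; python3 -m creep '[[0,0,0,0,1],[0,0,0,0,1]]'
```

```text
clock: 11.75
position: [0.5092, -0.0939, 0.095]
ee_rot: [3.141, -0.0, 0.01]
contact_force: [-0.5, 0.4, 0.6]
gripper_width: 0.342
gripper_force: 24.9
clock: 12.25
position: [0.5092, -0.0938, 0.0931]
ee_rot: [3.142, -0.0, 0.01]
contact_force: [-0.6, -0.3, 1.9]
gripper_width: 0.337
gripper_force: 24.9
clock: 12.45
position: [0.5092, -0.0939, 0.0931]
ee_rot: [3.141, -0.0, 0.01]
contact_force: [-1.8, 0.2, 2.0]
gripper_width: 0.34
gripper_force: 24.9
```

```bash
python3 - <<'E'
from h import *
np.set_printoptions(precision=3,suppress=True)
F=[];M=[];Z=[]
for i in range(12):
    ctrl.grab_frame('side'); s=ctrl.state(); F.append(s['contact_force']);M.append(s['ft_torque']);Z.append(s['position'])
print(np.mean(F,0),np.std(F,0),np.mean(M,0),np.mean(Z,0),s['clock'])
E
```

```text
[-0.238 -0.19   2.396] [0.46  0.656 0.502] [-0.046  0.137  0.008] [ 0.509 -0.094  0.093] 13.05
```

Copper mean force is 3.7 N net, about 2.5 mm per pin, held over 0.8 s. Next is graphite.

```bash
python3 -m creep '[[0,0,-0.5,0,1],[0,0,-1.5,0,1],[0,0,-2.5,0,1],[0,0,-2.5,0,1],[0,-1,-2.5,0,1]]'; python3 -m creep '[[0,-1.2,0,0,1],[0,-2.4,0,0,1],[0,-3.2,0,0,1],[0,-3.4,0,0,1],[0,-3.4,0,0,1]]'; python3 -m creep '[[0,0,0.6,0,1],[0,0,1.2,0,1],[0,0,1.6,0,1],[0,0,1.9,0,1],[0,0,2,0,1]]'
python3 - <<'E'
from h import *
np.set_printoptions(precision=4,suppress=True)
F=[];M=[]
for i in range(8):
    f=cam('wrist'); s=ctrl.state(); F.append(s['contact_force']);M.append(s['ft_torque'])
P=s['position'];print(np.mean(F,0),np.mean(M,0),P,s['ee_rot'],s['clock'])
im=f['img'][...,::-1][60:260,160:400]; cv2.imwrite('pics/w5c.png',cv2.resize(im,None,fx=3,fy=3,interpolation=cv2.INTER_CUBIC))
E
```

```text
clock: 13.55
position: [0.5091, -0.085, 0.1184]
ee_rot: [3.141, -0.001, 0.007]
contact_force: [-0.5, 0.3, -1.4]
gripper_width: 0.338
gripper_force: 24.9
clock: 14.05
position: [0.5087, -0.0493, 0.1179]
ee_rot: [3.142, 0.0, 0.011]
contact_force: [0.3, 0.4, -1.3]
gripper_width: 0.34
gripper_force: 24.9
clock: 14.55
position: [0.5084, -0.05, 0.0975]
ee_rot: [-3.141, 0.001, 0.009]
contact_force: [0.1, 0.1, -1.7]
gripper_width: 0.334
gripper_force: 24.9
[-0.0235 -0.0039 -1.2506] [0.0207 0.0079 0.0138] [ 0.5088 -0.0499  0.0982] [ 3.1415 -0.0004  0.0096] 14.95
```

View pics/w5c.png

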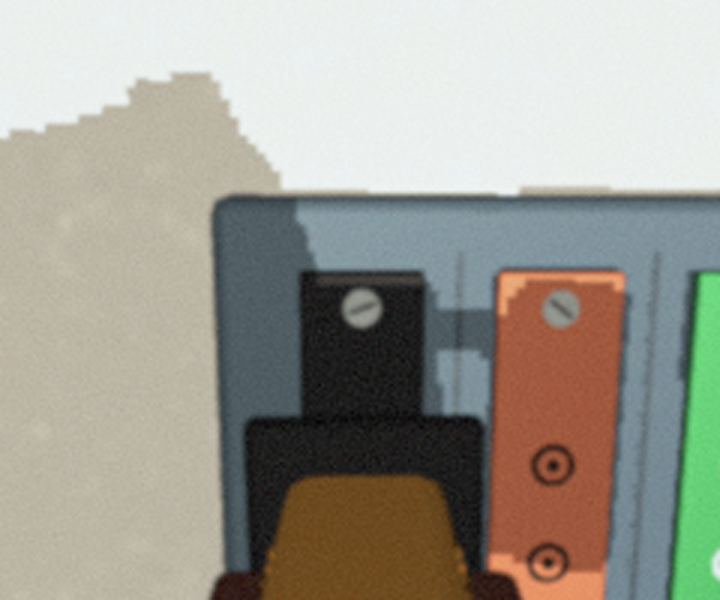

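The crop shows the flange over the graphite strip, centred on it (col 365 against screw 362), with the copper marks clear to the right. Press.

```bash
python3 -m creep '[[0,0,0.1,0,1],[0,0,0.2,0,1],[0,0,0.28,0,1],[0,0,0.34,0,1],[0,0,0.38,0,1]]'; python3 -m creep '[[0,0,0.04,0,1],[0,0,0.08,0,1],[0,0,0.11,0,1],[0,0,0.11,0,1]]'
python3 - <<'E'
from h import *
np.set_printoptions(precision=3,suppress=True)
F=[];M=[];Z=[]
for i in range(14):
    ctrl.grab_frame('side'); s=ctrl.state(); F.append(s['contact_force']);M.append(s['ft_torque']);Z.append(s['position'])
print(np.mean(F,0),np.std(F,0),np.mean(M,0),np.std(M,0),np.mean(Z,0)*1000,s['clock'])
E
```

```text
clock: 15.45
position: [0.5088, -0.0498, 0.0944]
ee_rot: [3.141, -0.0, 0.01]
contact_force: [-0.4, 0.8, 2.0]
gripper_width: 0.344
gripper_force: 24.9
clock: 15.85
position: [0.5088, -0.0499, 0.0932]
ee_rot: [3.142, -0.0, 0.01]
contact_force: [-1.1, 0.1, 1.7]
gripper_width: 0.34
gripper_force: 24.9
[-0.775  0.07   2.341] [0.541 0.477 0.625] [-0.014  0.178  0.009] [0.023 0.034 0.031] [508.773 -49.855  93.191] 16.55
```

```bash
python3 -m creep '[[0,0,-0.5,0,1],[0,0,-3,0,1],[0,0,-6,0,1],[0,0,-9,0,1],[0,0,-12,0,1]]'; python3 -m creep '[[0.3,-4,0,2,1],[0.6,-8,0,4,1],[0.9,-12,0,6,1],[1.2,-16,0,8,1],[1.36,-20,0,8,1]]'; python3 -m creep '[[0,-1.5,0,0,1],[0,-2.86,0,0,1],[0,-2.86,0,0,1],[0,-2.86,0,0,1],[0,-2.86,0,0,1]]'; python3 -c "
from station import ctrl
s=ctrl.state(); print(s['position'],s['ee_rot'])"
```

```text
clock: 17.05
position: [0.5082, -0.0497, 0.2142]
ee_rot: [-3.141, 0.001, 0.01]
contact_force: [1.7, -0.2, -1.4]
gripper_width: 0.345
gripper_force: 24.9
clock: 17.55
position: [0.5201, 0.1516, 0.2132]
ee_rot: [3.141, 0.0, -0.132]
contact_force: [0.1, -0.0, -1.4]
gripper_width: 0.338
gripper_force: 24.9
clock: 18.05
position: [0.5243, 0.1768, 0.213]
ee_rot: [3.141, 0.0, -0.132]
contact_force: [0.7, -0.3, -1.2]
gripper_width: 0.338
gripper_force: 24.9
[0.52433224 0.17676395 0.21298622] [ 3.14057720e+00  1.31925838e-04 -1.32273658e-01]
```

```bash
python3 -m creep '[[-0.44,-0.16,0,0,1],[-0.44,-0.16,2,0,1],[-0.44,-0.16,5,0,1],[-0.44,-0.16,7,0,1],[-0.44,-0.16,8,0,1]]'; python3 -m creep '[[0,0,0,0,1],[0,0,0,0,1]]'
```

```text
clock: 18.55
position: [0.519, 0.1796, 0.1315]
ee_rot: [3.14, 0.002, -0.131]
contact_force: [-0.2, 0.1, -0.3]
gripper_width: 0.344
gripper_force: 24.9
clock: 18.75
position: [0.5204, 0.1809, 0.1339]
ee_rot: [-3.141, -0.001, -0.13]
contact_force: [0.1, 0.7, -1.6]
gripper_width: 0.343
gripper_force: 24.9
```

```bash
python3 -m creep '[[0,0.2,0,0,1],[0,0.2,0,0,1],[0,0.2,0.5,0,1],[0,0.2,1,0,1],[0,0.2,1,0,1]]';  python3 -m creep '[[0,0,0.8,0,1],[0,0,1.6,0,1],[0,0,2.4,0,1],[0,0,3,0,1],[0,0,3.4,0,1]]'; python3 -m creep '[[0,0,0.15,0,1],[0,0,0.3,0,1],[0,0,0.42,0,1],[0,0,0.45,0,1],[0,0,0.45,0,1]]'
```

```text
clock: 19.25
position: [0.5192, 0.1785, 0.1223]
ee_rot: [3.141, 0.001, -0.13]
contact_force: [0.9, -0.7, -0.9]
gripper_width: 0.34
gripper_force: 24.9
clock: 19.75
position: [0.5193, 0.1787, 0.0882]
ee_rot: [3.141, 0.001, -0.13]
contact_force: [-0.3, -0.1, -1.6]
gripper_width: 0.342
gripper_force: 24.9
clock: 20.25
position: [0.5198, 0.1788, 0.0848]
ee_rot: [-3.142, -0.0, -0.13]
contact_force: [0.2, 0.7, -1.6]
gripper_width: 0.343
gripper_force: 24.9
```

```bash
python3 -m creep '[[0,0,0.03,0,1],[0,0,0.06,0,1],[0,0,0.06,0,1]]';  python3 -m creep '[[0,0,0,0,0.6],[0,0,0,0,0.4],[0,0,0,0,0.1],[0,0,0,0,0],[0,0,0,0,0]]'; python3 -m creep '[[0,0,0,0,0],[0,0,0,0,0],[0,0,0,0,0],[0,0,0,0,0]]'; python3 -m creep '[[0,0,-1,0,0],[0,0,-3,0,0],[0,0,-6,0,0],[0,0,-9,0,0],[0,0,-13,0,0]]';python3 -m creep '[[-1,0,-2,0,0],[-2.5,0,-3.6,0,0],[-3,0,-3.6,0,0],[-3,0,-3.6,0,0],[-3,0,-3.6,0,0]]'; python3 look.py w6.png;  python3 - <<'E'
import cv2
im=cv2.imread('pics/w6.png'); cv2.imwrite('pics/w6c.png',cv2.resize(im[0:300,130:430],None,fx=2,fy=2))
E
```

```text
clock: 20.55
position: [0.5198, 0.1788, 0.0846]
ee_rot: [3.141, -0.001, -0.13]
contact_force: [-2.1, -0.3, 5.6]
gripper_width: 0.342
gripper_force: 24.9
clock: 21.05
position: [0.5197, 0.1788, 0.0839]
ee_rot: [3.142, 0.0, -0.13]
contact_force: [-0.5, -0.4, 0.3]
gripper_width: 0.723
gripper_force: 0.0
clock: 21.45
position: [0.5197, 0.1788, 0.0841]
ee_rot: [3.142, -0.0, -0.13]
contact_force: [-0.1, -0.4, 0.3]
gripper_width: 1.002
gripper_force: 0.0
clock: 21.95
position: [0.5189, 0.1786, 0.215]
ee_rot: [3.141, 0.002, -0.13]
contact_force: [1.1, 0.9, -0.1]
gripper_width: 1.001
gripper_force: 0.0
clock: 22.45
position: [0.4899, 0.1822, 0.2493]
ee_rot: [3.141, 0.001, -0.13]
contact_force: [-0.0, -0.1, 0.3]
gripper_width: 0.995
gripper_force: 0.0
[0.49   0.1822 0.2491] [ 3.1409  0.0012 -0.1304] [ 0.0652  0.2762 -0.6233  1.7745  0.1752  1.1481 -2.3137]
tester_grip [277.2 172.9] 0.75 [0.5176 0.1804 0.104 ]
tester_grip [167.1 243.2] 0.6 [0.4666 0.2888 0.104 ]
tester [281.3 164.1] 0.87 [0.5168 0.1768 0.046 ]
tester [119.3 243.1] 0.85 [0.4547 0.3625 0.046 ]
R dock 0.84 [[238.0, 106.0], [318.0, 106.0], [318.0, 209.0], [238.0, 209.0]] [[0.5801, 0.2165], [0.5687, 0.1291], [0.4518, 0.1411], [0.4643, 0.2356]] [266. 131.]
R dock 0.2 [[258.0, 131.0], [303.0, 131.0], [303.0, 204.0], [258.0, 204.0]] [[0.5507, 0.1986], [0.5442, 0.1485], [0.4603, 0.1581], [0.4672, 0.2111]] [284. 165.]
R tester 0.98 [[80.0, 222.0], [192.0, 196.0], [206.0, 255.0], [93.0, 281.0]] [[0.5042, 0.3416], [0.5132, 0.2482], [0.4627, 0.2471], [0.4523, 0.3452]] [141. 242.]
R tester 0.69 [[516.0, 189.0], [523.0, 79.0], [552.0, 81.0], [545.0, 191.0]] [[0.4861, -0.0042], [0.5669, -0.0051], [0.563, -0.0259], [0.4816, -0.0268]] [535. 136.]
```

View pics/w6c.png

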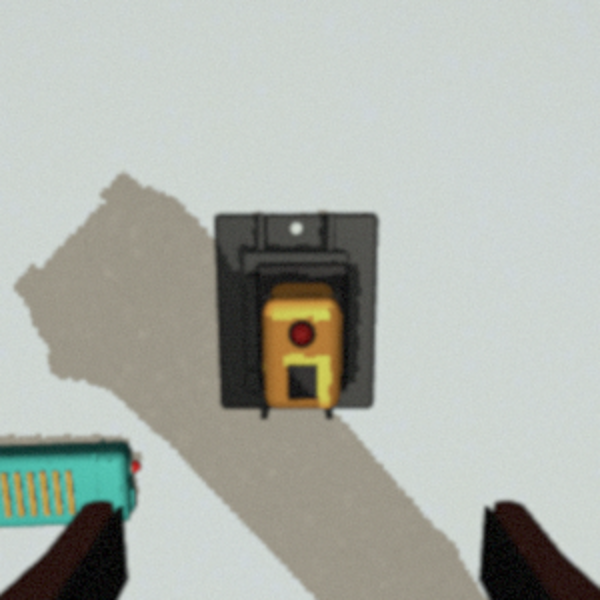

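The tester stands upright in its dock at (282,176), just as at the start. It met the rim with a slight contact force, and the gripper is clear of it.

```bash
python3 -c "
from station import ctrl
print(ctrl.job_done())"
```

```text
the job is handed in; nothing more can be done
None
```

I tested the copper strip and then the graphite strip, with both pins pressed about 2.5 mm (estimated from the wrist force) for over half a second each. The tester is back upright in its dock, and I handed the job in at about 22.5 s without touching the wood or plastic strips or anything else; no verdict was returned.

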